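# Unlock a gauge case, tug its lid, free the catch and hold the lid open

## Task

Open the grey gauge case for inspection: first draw the locking pin up out of the latch block at the front of the case and park it, hanging upright by its collar, in the open notch at the end of the block, and let go of it. Then, before touching the slide, tug the lid up by its tab to learn whether it is caught; if it is, push the slide's tab fully along its slot, away from the notch, to release it. Lift the lid by its tab and finish while still holding it steady at about 50 degrees open (it falls shut if let go), with the other things on the bench left where they were.

Things in the scene. Friction and masses are not known exactly. Their poses are not given: they have to be found in the camera images.
- case: Low grey case, fixed, 200 x 260 x 80 mm with an 8 mm lid; origin under its centre, axes: x from the robot's side to the hinge, y along the hinge (to the left), z up. Along its front runs the latch block: a steel plate 50 x 238 mm, 10 mm thick, top 86 mm above the bench. Lid's front edge is 4 mm from the plate.
- notch (a point): Parking notch, a slot through the block's plate at its right (-y) end: 12 mm wide in x, 30 mm deep in y, open at the end and below. This point is the notch's middle (15 mm from the open end) at the plate's top face. Axes as the case's.
- bore (a point): Mouth of the bore that the locking pin stands in at the start, at the plate's top face, 9.5 mm wide, 88 mm along y from the notch point. Axes as the case's.
- pin_knob (a point): Locking pin, loose, 40 to 65 g: shaft 8 mm thick, 34 mm long; then a collar 28 mm across, 3 mm thick; then an upright round black knob 20 mm across, 33 mm high. Point: on the axis in the knob, 24 mm above the collar's underside; z up the pin. It starts with its collar on the plate, shaft in the bore, locking the slide. Parked: shaft in the notch, collar on the plate, point 24 mm over the notch point.
- slide_tab (a point): Upright dark steel tab of the catch's slide: 24 mm (x) by 12 mm (y) by 36 mm high, standing on the plate 83 mm along y from the bore. Point: in its middle, 24 mm above the plate. Axes as the case's. Pinch it across y from above, or push it in +y.
- slide (a joint): Travel of the slide, m, along the case's +y: 0 at the start, stop at 0.022. Takes 2 to 4 N, stays where left; the pin blocks it after 3 mm. Inside, unseen, it pushes a bolt that may or may not hook the lid at the start: only a tug tells. Pushed to 0.020 or more it always frees the lid, and the bolt stays back.
- lid_tab (a point): Upright aluminium tab on the lid, midway along y, 41 mm behind its front edge: 16 mm (x) by 20 mm (y) by 36 mm high, standing on the lid's top (88 mm above the bench when shut). Point: in its middle, 24 mm above the lid; moves with the lid. z is the lid's outward normal, y along the hinge. Pinched across y it can turn between the pads as the lid swings.
- lid_hinge (a point): Middle of the lid's hinge line (along y), 84 mm above the bench at the far side of the case. The shut lid's tab point lies 185 mm from it in -x and 28 mm above it. Axes as the case's.
- lid (a joint): Angle of the lid, rad: 0 shut, grows as the front edge rises, stop at 1.3. Lid 0.3 to 0.65 kg (2 to 4 N at the tab); it falls shut from any angle. If caught it rises only about 0.03 rad (5 to 6 mm at the tab) and stops hard; if free it goes on rising.
- ring_gauge: Bystander: steel ring gauge 64 mm across, 22 mm high, on the bench left of the case; centre of its underside.
- plug_gauge: Bystander: steel plug gauge 34 mm across, 58 mm high, standing right of the case; origin under its centre.
- anvil: Bystander: dark steel round anvil 68 mm across, 30 mm high, right of the case; origin under its centre.
- screwdriver: Bystander: black-handled screwdriver, 170 mm long, lying on the bench to the left.
- water_bottle: Bystander: clear bottle with a green label, 62 mm across, 190 mm high, to the left; origin under its centre.
- parts_tray: Bystander: open grey tray 140 x 200 x 30 mm, to the right; origin under its centre.
- dial_gauge: Bystander: dial gauge 58 mm across with a stem, lying on its back to the right, 22 mm high.

How it is judged:
On the way, in this order (a step that is already met when the one before it is completed fails the run):
1. the pin hangs upright in the notch, let go, the lid still shut (horizontal distance between pin_knob and notch below 0.016 m and z of pin_knob in the frame of notch between 0.02 and 0.028 m and angle between pin_knob's own z axis and vertical below 0.15 rad and contact force between the fingers and pin below 0.1 N and value of joint lid below 0.012 rad), for 0.2 s.
2. the lid is tugged up while the slide is still at its start (value of joint lid above 0.016 rad and value of joint slide below 0.006 m), for 0.1 s.
3. the lid is lifted well clear (value of joint lid above 0.4 rad), for 0.1 s.
At the end, for the whole second after the job is handed in: Fingers hold the lid steady 0.70 to 1.15 rad open (under 0.1 rad/s, over 0.5 N on it); the untouched pin hangs upright (0.15 rad) in the notch, within 16 mm of its middle, collar within 4 mm of the plate; no bystander moved 30 mm (value of joint lid between 0.7 and 1.15 rad and velocity of joint lid between -0.1 and 0.1 rad/s and contact force between the fingers and lid above 0.5 N and contact force between the fingers and pin below 0.1 N and horizontal distance between pin_knob and notch below 0.016 m and z of pin_knob in the frame of notch between 0.02 and 0.028 m and angle between pin_knob's own z axis and vertical below 0.15 rad); the arm keeps its last pose, push and grip.
It fails at once if a bystander was moved by 30 mm or more (distance of any of ring_gauge, plug_gauge, anvil, screwdriver, water_bottle, parts_tray, dial_gauge from where it was at the start of the episode above 0.03 m).
It also fails if it takes over 67 s, if anything falls off the work surface, if the arm or the gripper's body presses on something with over 40 N, if the wrist force passes 120 N, or if a joint passes its speed limit or range.

## Robot

A 7-joint arm with a two-finger parallel gripper is mounted at the origin on the work surface. World frame = base frame: x ahead of the robot, y to its left, z up, the work surface at z = 0. Lengths are in m, angles in rad, forces in N, time in s.
With the tool pointing down it reaches from about 0.4 to 0.85 m from the base axis. Payload 6.9 kg.
Tool frame: the origin (TCP) lies where the fingers leave the gripper's body, on its centre line; the fingertips stand 73 mm ahead of it and the grasp point (between the pads) lies 54 mm ahead of it (bot.grip_point_offset is the distance from the TCP to the grasp point, in m); z points along the fingers, y is the line along which they close (so a half turn about z gives the same grasp; the last joint's range is limited). The gripper opens to 85 mm and grips with 20 to 120 N. Pads are 22 mm wide; open, the fingers measure 114 mm over their backs; the gripper's body (76 mm by 85 mm) begins 54 mm behind the grasp point. The pads swing forward as they close: fully open they stand 13 mm farther back than shut.
Start: joints at [1.403, 0.507, -0.238, 1.5, 0.126, 1.149, -0.155], TCP at [0.169, -0.602, 0.304] pointing down, gripper open.
Joint ranges: [-3.08, 3.08], [-0.24, 2.05], [-1.43, 1.35], [0, 2.5], [-1.52, 4.66], [0.17, 1.96], [-2.89, 2.89]. Speed limits (rad/s): [2.39, 2.39, 3.14, 3.14, 3.14, 3.14, 3.14].

## Interface

Orientations are given as a unit quaternion [w, x, y, z].
In Python, from rig import bot, read_camera, camera_info, finish_job gives the robot as it stands.
- The arm moves only by the tool carry_out, never from a script. Its argument "steps" is a list of rows, each an object with "rotation": the turn, a rotation vector about the world's x, y, z in rad, a list of three; "linear": the shift along the world's x, y, z in mm, a list of three; "gripper": the closure, from -1 (fully open) to 1 (shut), so that 0 is half open. In form: [{"rotation": [ax, ay, az], "linear": [x, y, z], "gripper": gripper}, ...]. A call has 1 to 8 rows; each row shifts and turns the commanded pose from where the row before left it; what a row does not reach is not made up. A row lasts 1/10 s, in which the tool goes at most 50 mm and 8.59 degrees, less where a joint would pass 70% of its speed; a pose out of reach is approached as far as the arm can. A call with a gripper value outside its range is refused whole. The fingers move at their own pace and stop on an object; the grip force is fixed at half the most. Time passes only in rows, so rows that do not move let the fingers close. It gives the time, the measured TCP pose, the force, the opening and the grip force at its end, in the units of the state.
- bot.get_state(): the state, without advancing time (a new reading comes with each control period).
- read_camera(name): name is "scene" or "top"; returns the picture (480x640x3 uint8, red, green, blue); there is no depth.
- camera_info(name): a dict with "fovy" (degrees; the focal length in pixels is half the picture's height over the tangent of half this angle, whatever the lens; pixels are square), "cx", "cy" (the principal point, pixels), "rvec" (rotation vector, rad) and "tvec" (3), from world to camera coordinates, as OpenCV has them. Camera axes: x right, y down, z forward; pixel columns grow to the right and rows downward; lengths in m; the calibration is good to about 2 mm. A picture is of the moment at which its call begins. camera_info takes no time and is no camera call.
- finish_job(): hands the job in; it is judged then, once.
The state is a dict: "t": time; "q": joint angles; "joint_velocities": joint speeds; "tau": joint torques, N m; "tool_pos": TCP position; "tcp_rot": TCP orientation; "contact_force": force on the tool from outside, world axes, zero at the start; "ft_torque": the same for the moment, N m; "grip_width": finger opening in m; "grip_force": force on a finger pad.
Only numpy, scipy, OpenCV 4.12 (cv2) and the standard library are available. Lean on these libraries where they do the work, as an engineer would, in place of code of your own. Each camera call takes 0.05 s, during which the arm holds its last target. There are 200 camera calls.

## Working session

There is one attempt and no reset: what is moved stays moved. The work goes in short steps, Python scripts to look and compute and a tool call to move; the robot and the scene stay as the last step left them, time stands still between calls to the robot, and variables do not carry over. Pictures are saved under pics/ and viewed, at most 10 in all, crops included, and the job is handed in when it is done.

Besides the shell and the picture viewer there is one more tool, called after "Call:" as a command line: name --argument value ..., lists and objects as JSON in quotes. carry_out: Moves the arm, as the interface text tells. Its arguments: {"type":"object","properties":{"steps":{"type":"array"}},"required":["steps"]}

```bash
mkdir -p pics; ls
python3 - <<'E'
from rig import bot, read_camera, camera_info
import cv2
for n in("scene","top"):
    cv2.imwrite(f"pics/{n}0.png",read_camera(n)[:,:,::-1]); print(n,camera_info(n))
print(bot.get_state())
E
```

```text
pics
scene {'fovy': 42.35261714836302, 'cx': 321.1564620551214, 'cy': 244.7685499211181, 'rvec': array([ 1.63420433,  2.05519276, -0.74969315]), 'tvec': array([ 0.11947   , -0.35050858,  1.9127246 ])}
top {'fovy': 52.59661968907956, 'cx': 317.4289960789736, 'cy': 228.8678563870313, 'rvec': array([ 2.19252083, -2.15222247,  0.05436859]), 'tvec': array([0.00812456, 0.54401558, 1.45708825])}
{'t': 0.1, 'q': array([ 1.4024967 ,  0.50826426, -0.23750778,  1.50102627,  0.1256626 ,
        1.14893639, -0.1547712 ]), 'joint_velocities': array([ 0.00028354, -0.00080056, -0.0004114 , -0.00152383,  0.00031798,
        0.00097108,  0.0001751 ]), 'tau': array([-5.19289330e-03, -6.21834683e+01, -2.19473764e+00, -2.50205415e+01,
        1.25173971e-02,  7.81152426e-03,  6.60821073e-06]), 'tool_pos': array([ 0.16882961, -0.60141011,  0.30311145]), 'tcp_rot': array([-8.17459508e-04,  9.90643256e-01,  1.36474380e-01, -1.18012060e-04]), 'contact_force': array([ 0.51504021, -0.08872042, -0.21696937]), 'ft_torque': array([-0.00598893, -0.0040372 ,  0.03530829]), 'grip_force': 0.0, 'grip_width': 0.08526402262207186}
```

View pics/scene0.png

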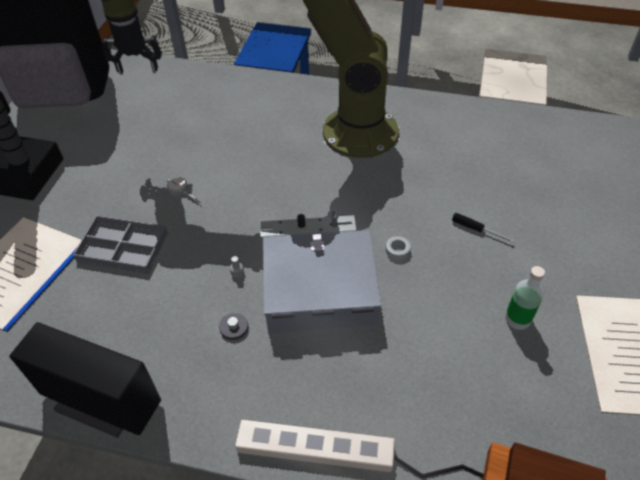

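View pics/top0.png

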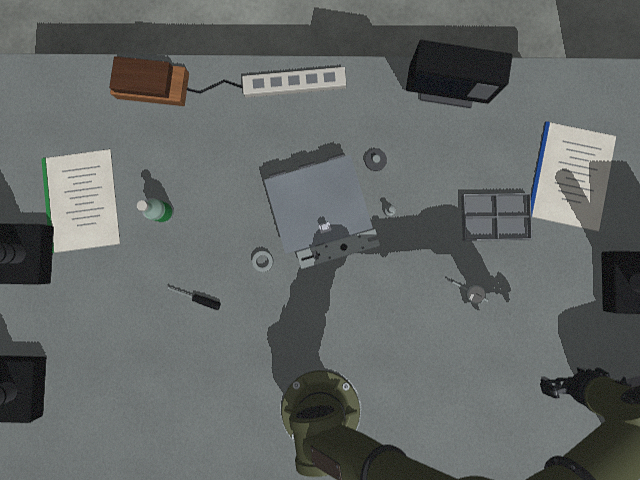

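The scene view shows the case at about (320,265), with the pin knob at (301,220) and the lid tab at (318,242). The top view shows the pin at (344,246), the lid tab at (323,225), the plate from (297,260) to (380,235), the plug gauge at (389,208) and the ring gauge at (262,259). Next I'll zoom in on both.

Run:
```python
import cv2,numpy as np
a=cv2.imread("pics/top0.png")[140:280,250:400]; b=cv2.imread("pics/scene0.png")[205:325,250:390]
a=cv2.resize(a,None,fx=4,fy=4,interpolation=cv2.INTER_CUBIC)[0:560,:400*0+600]
cv2.imwrite("pics/topc.png",a)
cv2.imwrite("pics/scenec.png",cv2.resize(b,None,fx=5,fy=5,interpolation=cv2.INTER_CUBIC))
```

```text
(no output)
```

View pics/topc.png

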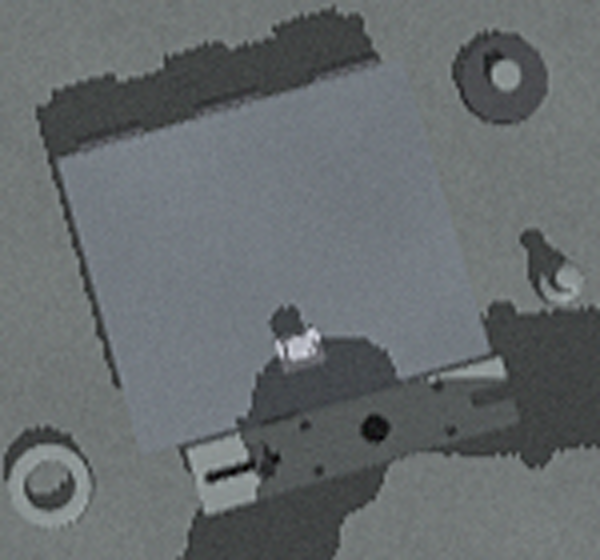

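View pics/scenec.png

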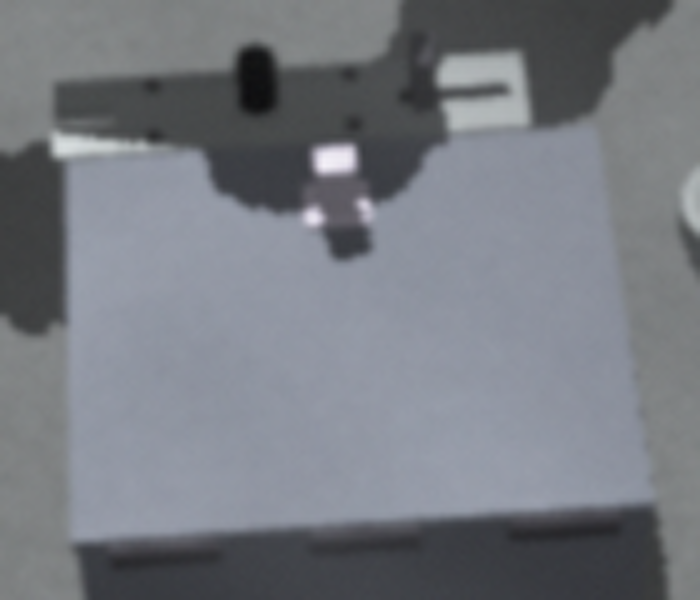

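Top crop: the knob is at (376,428), the slide tab at (268,460), the lid tab at (300,345), and the plate ends at x≈181–205 on the left and 502–520 on the right. The notch is at about (490,398). In the scene crop the knob's top is at (256,57). Now I'll cast rays and fit the pose.

```bash
cat > h.py <<'E'
import numpy as np,cv2
from rig import bot, read_camera, camera_info
from scipy.spatial.transform import Rotation as R
def cast(n,uv,z):
    c=camera_info(n); f=240/np.tan(np.radians(c['fovy'])/2); M=cv2.Rodrigues(c['rvec'])[0]
    d=M.T@np.array([(uv[0]-c['cx'])/f,(uv[1]-c['cy'])/f,1]); o=-M.T@c['tvec']
    return (o+d*(z-o[2])/d[2])
def proj(n,p):
    c=camera_info(n); f=240/np.tan(np.radians(c['fovy'])/2); M=cv2.Rodrigues(c['rvec'])[0]
    q=M@np.array(p)+c['tvec']; return q[:2]/q[2]*f+[c['cx'],c['cy']]
E
python3 - <<'E'
from h import *
T=lambda u,v:((u+.5)/4-.5+250,(v+.5)/4-.5+140); S=lambda u,v:((u+.5)/5-.5+250,(v+.5)/5-.5+205)
P={}
def p(k,n,uv,z): 
    P[k]=cast(n,uv,z); print(k,P[k].round(4))
p('lidBL','top',T(57,158),.088);p('lidBR','top',T(385,60),.088);p('lidFR','top',T(492,350),.088);p('lidFL','top',T(142,452),.088)
p('plBL','top',T(181,449),.086);p('plFL','top',T(205,516),.086);p('plBR','top',T(502,355),.086);p('plFR','top',T(520,423),.086)
p('notch','top',T(494,398),.086);p('knobT','top',T(376,428),.115);p('stabT','top',T(268,460),.11);p('ltabT','top',T(297,350),.124)
p('SlidBL','scene',S(655,500),.088);p('SlidBR','scene',S(73,542),.088);p('SlidFR','scene',S(65,155),.088);p('SlidFL','scene',S(600,125),.088)
p('SplFL','scene',S(522,50),.086);p('SplBL','scene',S(532,128),.086);p('SplFR','scene',S(54,82),.086);p('SplBR','scene',S(54,157),.086)
p('Sknob','scene',S(256,78),.105);p('Sltab','scene',S(334,158),.124);p('Sstab','scene',S(422,60),.115)
for k in('scene','top'):
  c=camera_info(k);M=cv2.Rodrigues(c['rvec'])[0];print(k,-M.T@c['tvec'])
d=(P['plBL']-P['plBR'])[:2];print(np.degrees(np.arctan2(d[1],d[0])))
d=(P['lidBL']-P['lidBR'])[:2];print(np.degrees(np.arctan2(d[1],d[0])))
d=(P['lidFL']-P['lidFR'])[:2];print(np.degrees(np.arctan2(d[1],d[0])))
d=(P['SplFL']-P['SplFR'])[:2];print(np.degrees(np.arctan2(d[1],d[0])))
d=(P['SlidBL']-P['SlidBR'])[:2];print(np.degrees(np.arctan2(d[1],d[0])))
E
```

```text
lidBL [0.6822 0.1764 0.088 ]
lidBR [ 0.7584 -0.0626  0.088 ]
lidFR [ 0.5467 -0.1432  0.088 ]
lidFL [0.4682 0.1088 0.088 ]
plBL [0.4709 0.0807 0.086 ]
plFL [0.4229 0.0622 0.086 ]
plBR [ 0.5433 -0.1506  0.086 ]
plFR [ 0.4943 -0.1641  0.086 ]
notch [ 0.512  -0.1452  0.086 ]
knobT [ 0.4876 -0.0593  0.115 ]
stabT [0.4636 0.0169 0.11  ]
ltabT [ 0.5414 -0.0024  0.124 ]
SlidBL [0.6788 0.1771 0.088 ]
SlidBR [ 0.7587 -0.0732  0.088 ]
SlidFR [ 0.541  -0.1425  0.088 ]
SlidFL [0.464  0.1122 0.088 ]
SplFL [0.4213 0.0641 0.086 ]
SplBL [0.4716 0.0793 0.086 ]
SplFR [ 0.4942 -0.1626  0.086 ]
SplBR [ 0.5419 -0.1481  0.086 ]
Sknob [ 0.4855 -0.0584  0.105 ]
Sltab [ 0.5433 -0.0041  0.124 ]
Sstab [0.4646 0.0215 0.115 ]
scene [1.46913276 0.24328721 1.2562265 ]
top [ 0.43540208 -0.01765876  1.49306341]
107.3842493153206
107.68980294513084
107.30965721488025
107.83332663777274
107.69508380545429
```

Call:
carry_out --steps '[{"rotation": [0, 0, 0.016], "linear": [20, 34, 0], "gripper": -0.2}, {"rotation": [0, 0, 0.016], "linear": [20, 34, 0], "gripper": -0.2}, {"rotation": [0, 0, 0], "linear": [20, 34, 0], "gripper": -0.2}, {"rotation": [0, 0, 0], "linear": [20, 34, 0], "gripper": -0.2}, {"rotation": [0, 0, 0], "linear": [20, 34, 0], "gripper": -0.2}, {"rotation": [0, 0, 0], "linear": [20, 34, 0], "gripper": -0.2}, {"rotation": [0, 0, 0], "linear": [20, 34, 0], "gripper": -0.2}, {"rotation": [0, 0, 0], "linear": [20, 34, 0], "gripper": -0.2}]'

```text
t: 0.9
tool_pos: [0.3294, -0.3281, 0.3037]
tcp_rot: [-0.0, 0.988, 0.152, -0.0]
contact_force: [0.9, -0.3, 0.1]
grip_width: 0.0509
grip_force: 0.0
```

Call:
carry_out --steps '[{"rotation": [0, 0, 0], "linear": [20, 34, -5], "gripper": -0.2}, {"rotation": [0, 0, 0], "linear": [20, 34, -5], "gripper": -0.2}, {"rotation": [0, 0, 0], "linear": [20, 34, -5], "gripper": -0.2}, {"rotation": [0, 0, 0], "linear": [20, 34, -5], "gripper": -0.2}, {"rotation": [0, 0, 0], "linear": [20, 34, -5], "gripper": -0.2}, {"rotation": [0, 0, 0], "linear": [20, 34, -5], "gripper": -0.2}, {"rotation": [0, 0, 0], "linear": [20, 34, -5], "gripper": -0.2}, {"rotation": [0, 0, 0], "linear": [0, 0, 0], "gripper": -0.2}]'

```text
t: 1.7
tool_pos: [0.471, -0.0862, 0.2684]
tcp_rot: [-0.001, 0.988, 0.156, 0.001]
contact_force: [0.6, 0.5, -0.5]
grip_width: 0.051
grip_force: 0.0
```

Call:
carry_out --steps '[{"rotation": [0, 0, 0], "linear": [16, 28, 0], "gripper": -0.2}, {"rotation": [0, 0, 0], "linear": [0, 0, -30], "gripper": -0.2}, {"rotation": [0, 0, 0], "linear": [0, 0, -26], "gripper": -0.2}, {"rotation": [0, 0, 0], "linear": [0, 0, 0], "gripper": -0.2}]'

```text
t: 2.1
tool_pos: [0.483, -0.0641, 0.2102]
tcp_rot: [-0.001, 0.988, 0.152, -0.003]
contact_force: [-0.8, -0.5, 0.3]
grip_width: 0.0512
grip_force: 0.0
```

Run:
```python
from h import *
im=read_camera("scene")[:,:,::-1][180:300,240:380]
cv2.imwrite("pics/s1.png",cv2.resize(im,None,fx=5,fy=5,interpolation=cv2.INTER_CUBIC))
s=bot.get_state();print(s['tool_pos'],s['tcp_rot'])
```

```text
[ 0.48389534 -0.06411691  0.21188123] [-4.57672252e-04  9.88341475e-01  1.52241396e-01 -1.86470661e-03]
```

View pics/s1.png

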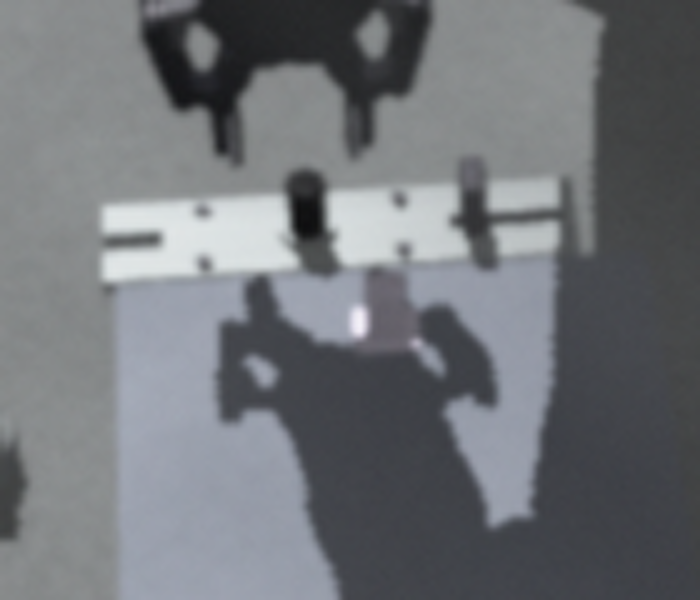

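The scene view now shows the knob top at (305,183), the collar at (307,238), the notch slot from (103,242) to (162,239), the slide tab top at (472,162) and base at (470,215), and the lid tab at (390,310). The fingertips straddle about (293,157). I'll refine the positions from this view.

Run:
```python
from h import *
S=lambda u,v:((u+.5)/5-.5+240,(v+.5)/5-.5+180)
for k,uv,z in [('knobtop',(306,184),.122),('collar',(307,236),.087),('notch_in',(162,239),.086),('notch_out',(103,242),.086),('stab top',(472,166),.122),('plFL',(558,179),.086),('plBL',(562,252),.086),('plFR',(101,206),.086),('plBR',(101,284),.086),('ltab top',(386,275),.124),('fing mid',(293,157),.139)]:
    print(k,cast('scene',S(*uv),z).round(4))
print(bot.get_state()['tool_pos'])
```

```text
knobtop [ 0.4879 -0.0571  0.122 ]
collar [ 0.4915 -0.0571  0.087 ]
notch_in [ 0.5084 -0.1279  0.086 ]
notch_out [ 0.5168 -0.1562  0.086 ]
stab top [0.4584 0.0201 0.122 ]
plFL [0.4255 0.0577 0.086 ]
plBL [0.4731 0.0694 0.086 ]
plFR [ 0.4939 -0.1643  0.086 ]
plBR [ 0.5435 -0.1492  0.086 ]
ltab top [ 0.5382 -0.0044  0.124 ]
fing mid [ 0.4868 -0.0633  0.139 ]
[ 0.48389534 -0.06411691  0.21188123]
```

Call:
carry_out --steps '[{"rotation": [0, 0, 0], "linear": [3, 6, 0], "gripper": -0.2}, {"rotation": [0, 0, 0], "linear": [0, 0, -15], "gripper": -0.2}, {"rotation": [0, 0, 0], "linear": [0, 0, -15], "gripper": -0.2}, {"rotation": [0, 0, 0], "linear": [0, 0, -15], "gripper": -0.2}, {"rotation": [0, 0, 0], "linear": [0, 0, 0], "gripper": -0.2}, {"rotation": [0, 0, 0], "linear": [0, 0, 0], "gripper": 1}, {"rotation": [0, 0, 0], "linear": [0, 0, 0], "gripper": 1}, {"rotation": [0, 0, 0], "linear": [0, 0, 0], "gripper": 1}]'

```text
t: 2.95
tool_pos: [0.4887, -0.0577, 0.1693]
tcp_rot: [0.0, 0.988, 0.152, 0.001]
contact_force: [-0.1, -0.6, 5.2]
grip_width: 0.0186
grip_force: 58.4
```

Call:
carry_out --steps '[{"rotation": [0, 0, 0], "linear": [0, 0, 0], "gripper": 1}, {"rotation": [0, 0, 0], "linear": [0, 0, 0], "gripper": 1}]'

```text
t: 3.15
tool_pos: [0.4887, -0.0577, 0.1693]
tcp_rot: [0.0, 0.988, 0.152, 0.001]
contact_force: [-0.7, -0.4, 5.7]
grip_width: 0.0184
grip_force: 58.4
```

Call:
carry_out --steps '[{"rotation": [0, 0, 0], "linear": [0, 0, 5], "gripper": 1}, {"rotation": [0, 0, 0], "linear": [0, 0, 10], "gripper": 1}, {"rotation": [0, 0, 0], "linear": [0, 0, 12], "gripper": 1}, {"rotation": [0, 0, 0], "linear": [0, 0, 12], "gripper": 1}, {"rotation": [0, 0, 0], "linear": [0, 0, 10], "gripper": 1}, {"rotation": [0, 0, 0], "linear": [0, 0, 0], "gripper": 1}]'

```text
t: 3.75
tool_pos: [0.4886, -0.0578, 0.2186]
tcp_rot: [0.0, 0.988, 0.152, 0.001]
contact_force: [0.2, -0.8, -0.5]
grip_width: 0.0184
grip_force: 58.6
```

Run:
```python
from h import *
im=read_camera("scene")[:,:,::-1][160:280,240:380]
cv2.imwrite("pics/s2.png",cv2.resize(im,None,fx=5,fy=5,interpolation=cv2.INTER_CUBIC))
s=bot.get_state();print(s['tool_pos'],s['tcp_rot'],s['grip_width'],s['contact_force'])
```

```text
[ 0.48825648 -0.0578328   0.21775316] [3.12781654e-04 9.88355009e-01 1.52163162e-01 8.06958627e-04] 0.018486046663595008 [ 0.23814806  0.03773637 -0.26840042]
```

View pics/s2.png

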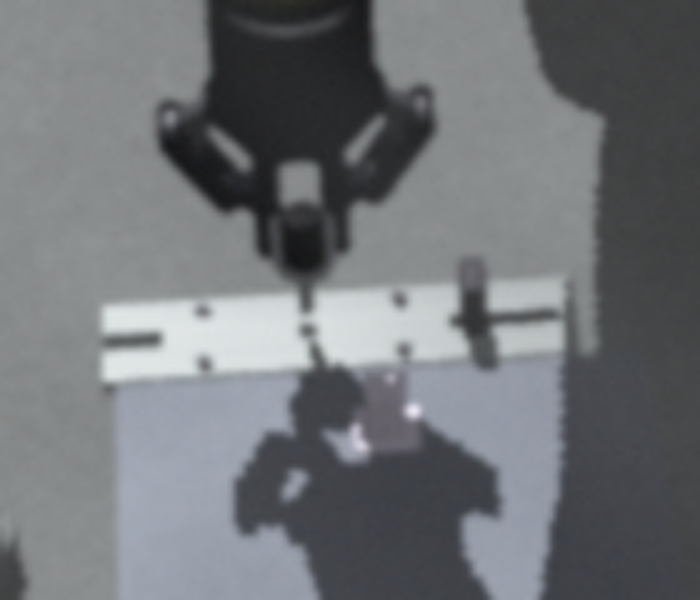

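The view shows the pin drawn fully out, with its shaft tip at (306,308), the bore hole at (308,331), and the notch slot from (103,342) to (161,339).

Run:
```python
from h import *
S=lambda u,v:((u+.5)/5-.5+240,(v+.5)/5-.5+160)
b=cast('scene',S(308,331),.086)
for k,uv,z in [('bore',(308,331),.086),('n_in',(158,339.5),.086),('n_out',(104,342),.086),('slot far',(556,314),.086),('tip',(306,308),.1005)]:
    q=cast('scene',S(*uv),z); d=(q-b)[:2]; print(k,q.round(4),d.round(4),np.linalg.norm(d).round(4),np.degrees(np.arctan2(*(d[::-1])))if d.any() else '')
```

```text
bore [ 0.4873 -0.0577  0.086 ] [0. 0.] 0.0 
n_in [ 0.5092 -0.1298  0.086 ] [ 0.0219 -0.072 ] 0.0753 -73.09208732649527
n_out [ 0.5167 -0.1557  0.086 ] [ 0.0294 -0.098 ] 0.1024 -73.3006928833111
slot far [0.449  0.0615 0.086 ] [-0.0383  0.1192] 0.1252 107.81001767065123
tip [ 0.4849 -0.0588  0.1005] [-0.0024 -0.0011] 0.0026 -156.01851295380828
```

Call:
carry_out --steps '[{"rotation": [0, 0, 0], "linear": [6.5, -21, 0], "gripper": 1}, {"rotation": [0, 0, 0], "linear": [6.5, -21, 0], "gripper": 1}, {"rotation": [0, 0, 0], "linear": [6.5, -21, 0], "gripper": 1}, {"rotation": [0, 0, 0], "linear": [6.5, -21, 0], "gripper": 1}, {"rotation": [0, 0, 0], "linear": [0, 0, -8], "gripper": 1}, {"rotation": [0, 0, 0], "linear": [0, 0, 0], "gripper": 1}]'

```text
t: 4.4
tool_pos: [0.5131, -0.1417, 0.2073]
tcp_rot: [-0.001, 0.988, 0.152, -0.001]
contact_force: [-0.5, 0.9, -0.7]
grip_width: 0.0184
grip_force: 58.7
```

Run:
```python
from h import *
im=read_camera("scene")[:,:,::-1][160:280,220:360]
cv2.imwrite("pics/s3.png",cv2.resize(im,None,fx=5,fy=5,interpolation=cv2.INTER_CUBIC))
s=bot.get_state();print(s['tool_pos'],s['tcp_rot'],s['grip_width'],s['contact_force'])
```

```text
[ 0.51321098 -0.14096936  0.20787649] [-7.60736655e-04  9.88304535e-01  1.52487734e-01 -1.02891905e-03] 0.017891039584028438 [0.57993062 0.47924989 0.67253174]
```

View pics/s3.png

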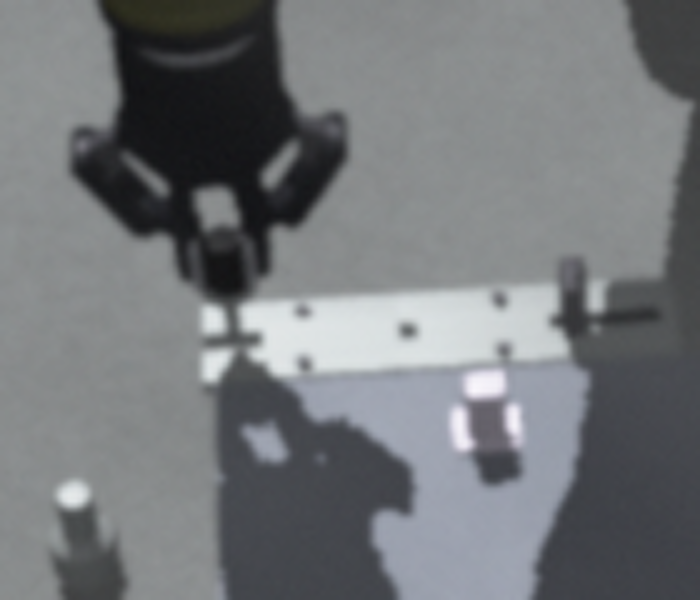

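The shaft tip is at (233,333), right above the middle of the notch at (232,340). Lowering.

Call:
carry_out --steps '[{"rotation": [0, 0, 0], "linear": [0, 0, -5], "gripper": 1}, {"rotation": [0, 0, 0], "linear": [0, 0, -4], "gripper": 1}, {"rotation": [0, 0, 0], "linear": [0, 0, 0], "gripper": 1}]'

```text
t: 4.75
tool_pos: [0.5136, -0.141, 0.1993]
tcp_rot: [-0.0, 0.988, 0.153, -0.0]
contact_force: [-0.1, 0.7, -0.8]
grip_width: 0.018
grip_force: 58.7
```

No contact: the tip has entered the notch.

Call:
carry_out --steps '[{"rotation": [0, 0, 0], "linear": [0, 0, -7], "gripper": 1}, {"rotation": [0, 0, 0], "linear": [0, 0, -7], "gripper": 1}, {"rotation": [0, 0, 0], "linear": [0, 0, -7], "gripper": 1}, {"rotation": [0, 0, 0], "linear": [0, 0, -5], "gripper": 1}, {"rotation": [0, 0, 0], "linear": [0, 0, -3], "gripper": 1}, {"rotation": [0, 0, 0], "linear": [0, 0, 0], "gripper": 1}]'

```text
t: 5.35
tool_pos: [0.5138, -0.1417, 0.1703]
tcp_rot: [-0.0, 0.988, 0.152, -0.0]
contact_force: [0.4, 0.1, -0.1]
grip_width: 0.0181
grip_force: 58.7
```

Call:
carry_out --steps '[{"rotation": [0, 0, 0], "linear": [0, 0, -1], "gripper": 1}, {"rotation": [0, 0, 0], "linear": [0, 0, 0], "gripper": 1}, {"rotation": [0, 0, 0], "linear": [0, 0, 0], "gripper": -0.2}, {"rotation": [0, 0, 0], "linear": [0, 0, 0], "gripper": -0.2}, {"rotation": [0, 0, 0], "linear": [0, 0, 0], "gripper": -0.2}, {"rotation": [0, 0, 0], "linear": [0, 0, 0], "gripper": -0.2}]'

```text
t: 5.95
tool_pos: [0.514, -0.1417, 0.17]
tcp_rot: [0.0, 0.988, 0.152, 0.0]
contact_force: [-0.1, 0.8, 0.4]
grip_width: 0.0516
grip_force: 0.0
```

Call:
carry_out --steps '[{"rotation": [0, 0, 0], "linear": [0, 0, 15], "gripper": -0.2}, {"rotation": [0, 0, 0], "linear": [0, 0, 35], "gripper": -0.2}, {"rotation": [0, 0, 0], "linear": [0, 0, 15], "gripper": -0.2}, {"rotation": [0, 0, 0], "linear": [0, 0, 0], "gripper": -0.2}]'

```text
t: 6.35
tool_pos: [0.5151, -0.1418, 0.2372]
tcp_rot: [0.001, 0.988, 0.152, 0.002]
contact_force: [1.1, 0.0, -0.1]
grip_width: 0.051
grip_force: 0.0
```

Run:
```python
from h import *
im=read_camera("scene")[:,:,::-1][160:280,220:360]
cv2.imwrite("pics/s4.png",cv2.resize(im,None,fx=5,fy=5,interpolation=cv2.INTER_CUBIC))
s=bot.get_state();print(s['tool_pos'],s['tcp_rot'],s['grip_width'],s['contact_force'])
```

```text
[ 0.51433508 -0.14183299  0.23574003] [5.25877330e-04 9.88348287e-01 1.52205268e-01 9.71056777e-04] 0.05140334920122107 [ 0.10075519 -0.45898738 -0.53418936]
```

View pics/s4.png

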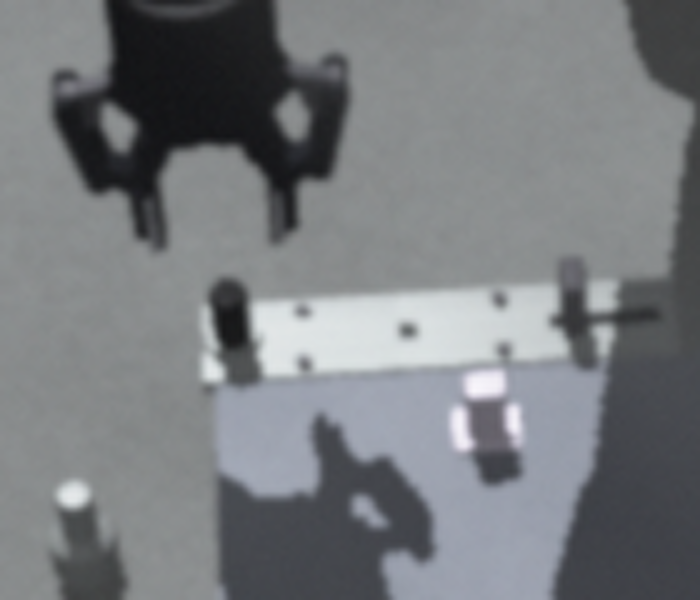

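The pin is parked upright at (229,290)–(233,345) and released. The lid tab's top is at (484,383).

Run:
```python
from h import *
S=lambda u,v:((u+.5)/5-.5+220,(v+.5)/5-.5+160)
print(cast('scene',S(484,383),.124),cast('scene',S(490,450),.088))
print(cast('scene',S(571,272),.122))
im=read_camera("top"); g=im.min(2)[205:240,305:345]
ys,xs=np.where(g>190);print(xs.mean()+305,ys.mean()+205,len(xs),np.ptp(xs)+1,np.ptp(ys)+1)
for z in(.124,.115): print(cast('top',(xs.mean()+305,ys.mean()+205),z))
```

```text
[ 0.54326145 -0.00411602  0.124     ] [0.55457933 0.00086797 0.088     ]
[0.4624034 0.0205289 0.122    ]
324.8837209302326 227.32558139534885 43 12 10
[ 0.54087829 -0.00530781  0.124     ]
[ 0.54157167 -0.00522662  0.115     ]
```

Call:
carry_out --steps '[{"rotation": [0, 0, 0], "linear": [7, 34, 0], "gripper": -0.2}, {"rotation": [0, 0, 0], "linear": [7, 34, 0], "gripper": -0.2}, {"rotation": [0, 0, 0], "linear": [7, 34, 0], "gripper": -0.2}, {"rotation": [0, 0, 0], "linear": [8, 35, 0], "gripper": -0.2}, {"rotation": [0, 0, 0], "linear": [0, 0, -25], "gripper": -0.2}, {"rotation": [0, 0, 0], "linear": [0, 0, -25], "gripper": -0.2}, {"rotation": [0, 0, 0], "linear": [0, 0, -17], "gripper": -0.2}, {"rotation": [0, 0, 0], "linear": [0, 0, 0], "gripper": -0.2}]'

```text
t: 7.25
tool_pos: [0.541, -0.0048, 0.1646]
tcp_rot: [-0.001, 0.988, 0.153, -0.003]
contact_force: [-0.3, 0.8, 0.1]
grip_width: 0.0512
grip_force: 0.0
```

Call:
carry_out --steps '[{"rotation": [0, 0, 0], "linear": [0, 0, 0], "gripper": 1}, {"rotation": [0, 0, 0], "linear": [0, 0, 0], "gripper": 1}, {"rotation": [0, 0, 0], "linear": [0, 0, 0], "gripper": 1}, {"rotation": [0, 0, 0], "linear": [0, 0, 0], "gripper": 1}]'

```text
t: 7.65
tool_pos: [0.5431, -0.0042, 0.1687]
tcp_rot: [-0.0, 0.988, 0.152, 0.001]
contact_force: [-1.2, 2.5, 2.5]
grip_width: 0.0189
grip_force: 59.3
```

Gripped at about 19 mm, which fits the 20 mm tab. Tugging gently.

Call:
carry_out --steps '[{"rotation": [0, 0, 0], "linear": [0, 0, 2], "gripper": 1}, {"rotation": [0, 0, 0], "linear": [0, 0, 2], "gripper": 1}, {"rotation": [0, 0, 0], "linear": [0, 0, 0], "gripper": 1}]'

```text
t: 7.95
tool_pos: [0.5436, -0.0041, 0.1721]
tcp_rot: [-0.0, 0.988, 0.152, 0.001]
contact_force: [4.5, 3.2, -7.4]
grip_width: 0.0188
grip_force: 58.8
```

Call:
carry_out --steps '[{"rotation": [0, 0, 0], "linear": [0, 0, 2], "gripper": 1}, {"rotation": [0, 0, 0], "linear": [0, 0, 2], "gripper": 1}, {"rotation": [0, 0, 0], "linear": [0, 0, 0], "gripper": 1}]'

```text
t: 8.25
tool_pos: [0.5441, -0.004, 0.1751]
tcp_rot: [-0.001, 0.988, 0.153, 0.001]
contact_force: [7.7, 4.5, -15.8]
grip_width: 0.0191
grip_force: 61.3
```

Call:
carry_out --steps '[{"rotation": [0, 0, 0], "linear": [0, 0, 2], "gripper": 1}, {"rotation": [0, 0, 0], "linear": [0, 0, 1], "gripper": 1}, {"rotation": [0, 0, 0], "linear": [0, 0, 0], "gripper": 1}]'

```text
t: 8.55
tool_pos: [0.5442, -0.004, 0.1758]
tcp_rot: [-0.001, 0.988, 0.153, 0.0]
contact_force: [16.1, 6.2, -39.3]
grip_width: 0.0183
grip_force: 60.8
```

The force rose to 39 N with only 0.7 mm of extra travel, so the lid is caught. I'll set it down, let go, and go to the slide.

Call:
carry_out --steps '[{"rotation": [0, 0, 0], "linear": [0, 0, -4], "gripper": 1}, {"rotation": [0, 0, 0], "linear": [0, 0, -4], "gripper": 1}, {"rotation": [0, 0, 0], "linear": [0, 0, -2.5], "gripper": 1}, {"rotation": [0, 0, 0], "linear": [0, 0, 0], "gripper": 1}, {"rotation": [0, 0, 0], "linear": [0, 0, 0], "gripper": -0.2}, {"rotation": [0, 0, 0], "linear": [0, 0, 0], "gripper": -0.2}, {"rotation": [0, 0, 0], "linear": [0, 0, 0], "gripper": -0.2}, {"rotation": [0, 0, 0], "linear": [0, 0, 0], "gripper": -0.2}]'

```text
t: 9.35
tool_pos: [0.5429, -0.0052, 0.1684]
tcp_rot: [0.0, 0.988, 0.152, -0.0]
contact_force: [-0.3, -0.3, -0.5]
grip_width: 0.0512
grip_force: 0.0
```

Call:
carry_out --steps '[{"rotation": [0, 0, 0], "linear": [0, 0, 25], "gripper": -0.2}, {"rotation": [0, 0, 0], "linear": [0, 0, 27], "gripper": -0.2}, {"rotation": [0, 0, 0], "linear": [-27, 9, 0], "gripper": -0.2}, {"rotation": [0, 0, 0], "linear": [-27, 9, 0], "gripper": -0.2}, {"rotation": [0, 0, 0], "linear": [-25, 8.5, 0], "gripper": -0.2}, {"rotation": [0, 0, 0], "linear": [0, 0, -25], "gripper": -0.2}, {"rotation": [0, 0, 0], "linear": [0, 0, -27], "gripper": -0.2}, {"rotation": [0, 0, 0], "linear": [0, 0, 0], "gripper": -0.2}]'

```text
t: 10.15
tool_pos: [0.4624, 0.0214, 0.1664]
tcp_rot: [-0.0, 0.988, 0.152, -0.002]
contact_force: [-0.7, -0.1, 0.3]
grip_width: 0.0514
grip_force: 0.0
```

Call:
carry_out --steps '[{"rotation": [0, 0, 0], "linear": [0, 0, 0], "gripper": 1}, {"rotation": [0, 0, 0], "linear": [0, 0, 0], "gripper": 1}, {"rotation": [0, 0, 0], "linear": [0, 0, 0], "gripper": 1}, {"rotation": [0, 0, 0], "linear": [0, 0, 0], "gripper": 1}, {"rotation": [0, 0, 0], "linear": [0, 0, 0], "gripper": 1}]'

```text
t: 10.65
tool_pos: [0.4646, 0.0218, 0.1695]
tcp_rot: [0.0, 0.988, 0.152, 0.001]
contact_force: [-1.2, 0.0, 6.2]
grip_width: 0.0109
grip_force: 59.2
```

Call:
carry_out --steps '[{"rotation": [0, 0, 0], "linear": [0, 0, 1.5], "gripper": 1}, {"rotation": [0, 0, 0], "linear": [-1.8, 5.7, 0], "gripper": 1}, {"rotation": [0, 0, 0], "linear": [-1.8, 5.7, 0], "gripper": 1}, {"rotation": [0, 0, 0], "linear": [-1.8, 5.7, 0], "gripper": 1}, {"rotation": [0, 0, 0], "linear": [-1.2, 4, 0], "gripper": 1}, {"rotation": [0, 0, 0], "linear": [0, 0, 0], "gripper": 1}]'

```text
t: 11.25
tool_pos: [0.4581, 0.0427, 0.1697]
tcp_rot: [0.0, 0.988, 0.152, 0.001]
contact_force: [5.6, -0.9, -11.6]
grip_width: 0.0108
grip_force: 60.5
```

Call:
carry_out --steps '[{"rotation": [0, 0, 0], "linear": [0, 0, -0.8], "gripper": 1}, {"rotation": [0, 0, 0], "linear": [-0.5, 1.5, 0], "gripper": 1}, {"rotation": [0, 0, 0], "linear": [0, 0, 0], "gripper": 1}]'

```text
t: 11.55
tool_pos: [0.458, 0.0429, 0.1696]
tcp_rot: [0.001, 0.988, 0.151, 0.001]
contact_force: [4.8, -6.6, -1.3]
grip_width: 0.0107
grip_force: 61.8
```

Call:
carry_out --steps '[{"rotation": [0, 0, 0], "linear": [0, 0, 0], "gripper": -0.2}, {"rotation": [0, 0, 0], "linear": [0, 0, 0], "gripper": -0.2}, {"rotation": [0, 0, 0], "linear": [0, 0, 0], "gripper": -0.2}, {"rotation": [0, 0, 0], "linear": [0, 0, 0], "gripper": -0.2}, {"rotation": [0, 0, 0], "linear": [0, 0, 25], "gripper": -0.2}, {"rotation": [0, 0, 0], "linear": [0, 0, 27], "gripper": -0.2}, {"rotation": [0, 0, 0], "linear": [29, -16, 0], "gripper": -0.2}, {"rotation": [0, 0, 0], "linear": [29, -17, 0], "gripper": -0.2}]'

```text
t: 12.35
tool_pos: [0.5155, 0.0117, 0.2224]
tcp_rot: [0.0, 0.988, 0.153, 0.001]
contact_force: [0.5, 1.3, -0.2]
grip_width: 0.0513
grip_force: 0.0
```

Call:
carry_out --steps '[{"rotation": [0, 0, 0], "linear": [28, -16, 0], "gripper": -0.2}, {"rotation": [0, 0, 0], "linear": [0, 0, -25], "gripper": -0.2}, {"rotation": [0, 0, 0], "linear": [0, 0, -27], "gripper": -0.2}, {"rotation": [0, 0, 0], "linear": [0, 0, 0], "gripper": -0.2}, {"rotation": [0, 0, 0], "linear": [0, 0, 0], "gripper": 1}, {"rotation": [0, 0, 0], "linear": [0, 0, 0], "gripper": 1}, {"rotation": [0, 0, 0], "linear": [0, 0, 0], "gripper": 1}, {"rotation": [0, 0, 0], "linear": [0, 0, 0], "gripper": 1}]'

```text
t: 13.15
tool_pos: [0.5433, -0.0041, 0.1705]
tcp_rot: [0.0, 0.988, 0.152, 0.001]
contact_force: [-2.0, 1.4, 6.9]
grip_width: 0.0188
grip_force: 59.1
```

Run:
```python
from h import *
th=np.r_[0,.02:.9:.05]; th=np.r_[0,.03,np.arange(.08,.9,.05)]
h=.031; r=-.185*np.cos(th)+h*np.sin(th); z=.185*np.sin(th)+h*np.cos(th)
for t,a,b in zip(th[1:],np.diff(r)*1e3,np.diff(z)*1e3): print(round(t,2),[round(a*.9553,1),round(a*.2957,1),round(b,1)])
```

```text
0.03 [np.float64(1.0), np.float64(0.3), np.float64(5.5)]
0.08 [np.float64(2.0), np.float64(0.6), np.float64(9.1)]
0.13 [np.float64(2.4), np.float64(0.7), np.float64(9.0)]
0.18 [np.float64(2.8), np.float64(0.9), np.float64(8.9)]
0.23 [np.float64(3.2), np.float64(1.0), np.float64(8.7)]
0.28 [np.float64(3.7), np.float64(1.1), np.float64(8.6)]
0.33 [np.float64(4.1), np.float64(1.3), np.float64(8.4)]
0.38 [np.float64(4.5), np.float64(1.4), np.float64(8.1)]
0.43 [np.float64(4.8), np.float64(1.5), np.float64(7.9)]
0.48 [np.float64(5.2), np.float64(1.6), np.float64(7.6)]
0.53 [np.float64(5.6), np.float64(1.7), np.float64(7.3)]
0.58 [np.float64(5.9), np.float64(1.8), np.float64(7.0)]
0.63 [np.float64(6.2), np.float64(1.9), np.float64(6.7)]
0.68 [np.float64(6.6), np.float64(2.0), np.float64(6.4)]
0.73 [np.float64(6.9), np.float64(2.1), np.float64(6.0)]
0.78 [np.float64(7.1), np.float64(2.2), np.float64(5.7)]
0.83 [np.float64(7.4), np.float64(2.3), np.float64(5.3)]
0.88 [np.float64(7.6), np.float64(2.4), np.float64(4.9)]
```

Call:
carry_out --steps '[{"rotation": [0, 0, 0], "linear": [0.5, 0.1, 3], "gripper": 1}, {"rotation": [0, 0, 0], "linear": [0.6, 0.2, 3], "gripper": 1}, {"rotation": [0, 0, 0], "linear": [0.8, 0.3, 4], "gripper": 1}, {"rotation": [0, 0, 0], "linear": [0, 0, 0], "gripper": 1}]'

```text
t: 13.55
tool_pos: [0.545, -0.0036, 0.1794]
tcp_rot: [-0.0, 0.988, 0.152, 0.0]
contact_force: [2.3, 3.6, -5.6]
grip_width: 0.0188
grip_force: 58.8
```

The lid is free: about 9 mm up at 5.6 N. Following the arc.

Call:
carry_out --steps '[{"rotation": [0, 0, 0], "linear": [1.2, 0.4, 5.5], "gripper": 1}, {"rotation": [0, 0, 0], "linear": [2.4, 0.7, 9], "gripper": 1}, {"rotation": [0, 0, 0], "linear": [2.8, 0.9, 8.9], "gripper": 1}, {"rotation": [0, 0, 0], "linear": [3.2, 1, 8.7], "gripper": 1}, {"rotation": [0, 0, 0], "linear": [0, 0, 0], "gripper": 1}]'

```text
t: 14.05
tool_pos: [0.5547, -0.0006, 0.2118]
tcp_rot: [-0.0, 0.988, 0.152, 0.0]
contact_force: [2.8, 3.9, -6.5]
grip_width: 0.0189
grip_force: 59.0
```

Call:
carry_out --steps '[{"rotation": [0, 0, 0], "linear": [3.7, 1.1, 8.6], "gripper": 1}, {"rotation": [0, 0, 0], "linear": [4.1, 1.3, 8.4], "gripper": 1}, {"rotation": [0, 0, 0], "linear": [4.5, 1.4, 8.1], "gripper": 1}, {"rotation": [0, 0, 0], "linear": [4.8, 1.5, 7.9], "gripper": 1}, {"rotation": [0, 0, 0], "linear": [5.2, 1.6, 7.6], "gripper": 1}, {"rotation": [0, 0, 0], "linear": [5.6, 1.7, 7.3], "gripper": 1}, {"rotation": [0, 0, 0], "linear": [0, 0, 0], "gripper": 1}]'

```text
t: 14.75
tool_pos: [0.5826, 0.0081, 0.2599]
tcp_rot: [-0.0, 0.988, 0.152, 0.0]
contact_force: [-1.7, 4.3, -5.5]
grip_width: 0.0185
grip_force: 59.1
```

Call:
carry_out --steps '[{"rotation": [0, 0, 0], "linear": [5.9, 1.8, 7], "gripper": 1}, {"rotation": [0, 0, 0], "linear": [6.2, 1.9, 6.7], "gripper": 1}, {"rotation": [0, 0, 0], "linear": [6.6, 2, 6.4], "gripper": 1}, {"rotation": [0, 0, 0], "linear": [6.9, 2.1, 6], "gripper": 1}, {"rotation": [0, 0, 0], "linear": [7.1, 2.2, 5.7], "gripper": 1}, {"rotation": [0, 0, 0], "linear": [7.4, 2.3, 5.3], "gripper": 1}, {"rotation": [0, 0, 0], "linear": [7.6, 2.4, 4.9], "gripper": 1}, {"rotation": [0, 0, 0], "linear": [0, 0, 0], "gripper": 1}]'

```text
t: 15.55
tool_pos: [0.6296, 0.0228, 0.301]
tcp_rot: [-0.0, 0.988, 0.153, -0.001]
contact_force: [-4.1, 4.0, -4.1]
grip_width: 0.0193
grip_force: 59.6
```

Call:
carry_out --steps '[{"rotation": [0, 0, 0], "linear": [0, 0, 0], "gripper": 1}, {"rotation": [0, 0, 0], "linear": [0, 0, 0], "gripper": 1}, {"rotation": [0, 0, 0], "linear": [0, 0, 0], "gripper": 1}, {"rotation": [0, 0, 0], "linear": [0, 0, 0], "gripper": 1}, {"rotation": [0, 0, 0], "linear": [0, 0, 0], "gripper": 1}]'

```text
t: 16.05
tool_pos: [0.6289, 0.0226, 0.3005]
tcp_rot: [-0.0, 0.988, 0.153, -0.001]
contact_force: [-1.7, 5.4, -5.5]
grip_width: 0.0189
grip_force: 59.5
```

Run:
```python
from h import *
a=read_camera("scene")[:,:,::-1][120:320,200:400]
cv2.imwrite("pics/s5.png",cv2.resize(a,None,fx=3,fy=3,interpolation=cv2.INTER_CUBIC))
s=bot.get_state();print(s['tool_pos'],s['grip_force'],s['grip_width'],s['contact_force'])
```

```text
[0.62886321 0.02259546 0.30053277] 59.48550760746002 0.018331335152875484 [-3.18748883  4.77459075 -5.41828126]
```

View pics/s5.png

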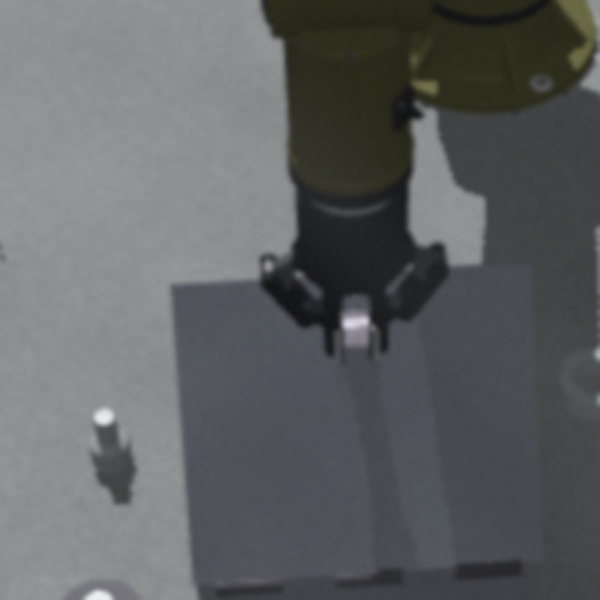

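The lid is held open by its tab at (357,328), about 0.87 rad from the arc, and the plug gauge has not moved. Handing in.

```bash
python3 -c "
from rig import finish_job
print(finish_job())"
```

```text
the job is handed in; nothing more can be done
None
```

I parked the pin upright in the notch, and the tug showed the lid was caught. I pushed the slide to its stop, then handed in with the lid held steady at about 0.87 rad (50°) by the arm's position; the raised lid hid the pin from the last view, so its final pose wasn't re-checked.

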